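Open the cutlery case

ROBOT

A 6-joint arm with a two-finger parallel gripper is mounted at the origin on the work surface. World frame = base frame: x ahead of the robot, y to its left, z up, the work surface at z = 0. Lengths are in m, angles in rad, forces in N, time in s.
With the tool pointing down it reaches from about 0.375 to 0.825 m from the base axis. Payload 5.5 kg.
Tool frame: the origin (TCP) lies midway between the tips of the shut fingers; the grasp point (between the pads) lies 19 mm behind it; z points along the fingers, y is the direction in which the jaws open and shut (so a half turn about z gives the same grasp; the last joint's range is limited). The gripper opens to 85 mm and grips with 20 to 120 N. Pads are 22 mm wide; open, the fingers measure 114 mm over their backs; the gripper's body (76 mm by 85 mm) begins 54 mm behind the grasp point. The pads swing forward as they close: fully open they stand 13 mm farther back than shut.
Start: joints at [-1.273, 0.314, -0.047, 1.21, 0, 1.571], TCP at [0.176, -0.574, 0.231] pointing down, gripper open.
Joint ranges: [-2.67, 2.67], [-0.69, 1.73], [-1.03, 1.25], [-2.08, 2.16], [-1.42, 1.45], [-3.14, 3.14]. Speed limits (rad/s): [2.39, 2.39, 3.01, 3.14, 3.14, 3.14].

INTERFACE

Orientations are given as a rotation vector (axis times angle).
In Python, from bench import env gives the robot as it stands.
- The arm moves only by the shell command python3 -m creep 'ROWS' [FORCE]. ROWS is a JSON object of lists of equal length, an entry for each row: "translation": the shift along the tool's x, y, z in units of 100 mm (1.0 is 100 mm), a list of three; "angular": the turn, a rotation vector about the tool's x, y, z in units of 2 pi rad (1.0 is 2 pi rad), a list of three; "gripper": the finger opening in mm, from 0 to 85.4. A call has 1 to 5 rows; each row is the pose to reach, as a shift and turn from the pose measured when the call began, along the tool's axes at that moment, turning the shorter way round; what a row does not reach only later rows make up. A row lasts 1/8 s, in which the tool goes at most 62.5 mm and 10.7 degrees, less where a joint would pass 70% of its speed; a pose out of reach is approached as far as the arm can. A call with a number of a shift or a turn outside -1 to 1 is refused whole. A call with a gripper value outside its range is refused whole. The fingers move at their own pace and stop on an object; FORCE is the grip in N (left out, the last holds). Time passes only in rows, so rows that repeat a pose let the fingers close. It gives the time, the measured TCP pose, the force and the opening at its end, in the units of the state.
- env.observe(): the state, without advancing time (a new reading comes with each control period).
- env.snapshot(name): name is "scene" or "top"; returns a dict with "color" (420x560x3 uint8, red, green, blue), "depth" (420x560 float32, m along the optical axis (not along the pixel's ray), 0 where there is no reading), "intrinsics" (3x3 intrinsics, pixels), "eye" and "rotation" of the camera in the world. Camera axes: x right, y up, looking along -z (the intrinsics and any distortion apply to the point x, -y, -z); pixel columns grow to the right and rows downward; lengths in m; the calibration is good to about 2 mm. A picture is of the moment at which its call begins.
- env.job_done(): hands the job in, once; it reports no verdict.
The state is a dict: "clock": time; "joint_pos": joint angles; "qd": joint speeds; "tau": joint torques, N m; "tool_pos": TCP position; "orientation": TCP orientation; "ft_force": force on the tool from outside, world axes, zero at the start; "wrist_torque": the same for the moment, N m; "width": finger opening in m.
Only numpy, scipy, OpenCV 4.12 (cv2) and the standard library are available. Lean on these libraries where they do the work, as an engineer would, in place of code of your own. Each camera call takes 0.05 s, during which the arm holds its last target.

TASK

Open the flat wooden cutlery case on the kitchen counter: turn both of its wooden turn buttons about a quarter turn, so that neither overlaps the lid panel any more, and leave them so. Then lift the panel out of the case by its handle and lay it down gently, handle up, in the middle of the black rubber mat.

Things in the scene. Friction and masses are not known exactly. Their poses are not given: they have to be found in the camera images.
- panel_handle (a point): Centre of the handle of the loose plywood lid panel (140 x 100 x 10 mm, 0.12 kg), which lies, 3 mm play, flush in a fixed wooden case (230 x 146 mm, 48 mm high to its rim). Handle: solid wooden bar 60 mm long (x), 16 wide (y), 32 tall, mid-panel; this point is half-way up it, 16 mm above the panel's top, 26 above its underside. x: along panel and case, away from the robot within 0.35 rad; z up.
- button_near (a joint): Near turn button of the cutlery case: dark wooden bar with round ends, 56 x 14 x 14 mm, top 65 mm above the counter, underside 51. Pivots at its middle, on the panel's long centre line, 88 mm to -x of the seated panel's centre. Joint, rad, + anticlockwise from above: 0 = along that line, overlapping the panel 10 mm; clear of it past 1.05 either way (stops at 1.8). Stiff, 0.05 N m, stays put.
- button_far (a joint): Far turn button of the cutlery case: dark wooden bar with round ends, 56 x 14 x 14 mm, top 65 mm above the counter, underside 51. Pivots at its middle, on the panel's long centre line, 88 mm to +x of the seated panel's centre. Joint as for button_near; 0 = overlapping the panel by 10 mm, clear past 1.05 either way.
- mat: The flat ribbed black rubber mat, fixed, 200 x 160 x 4 mm (x, y, z); origin at the centre of its underside, on the counter, z up. It lies on the other side, left or right, of the robot's centre line from the case.

How it is judged:
On the way, in this order (a step that is already met when the one before it is completed fails the run):
1. both turn buttons are turned aside (over 1.0 rad either way) with the panel still in the case (moved less than 12 mm) ((value of joint button_near above 1 rad or value of joint button_near below -1 rad) and (value of joint button_far above 1 rad or value of joint button_far below -1 rad) and distance of panel_handle from where it was at the start of the episode below 0.012 m), for 0.2 s.
2. the panel is lifted clear of the case (handle centre over 0.10 m above the counter) (height (world z) of panel_handle above 0.1 m), for 0.1 s.
At the end, for the whole second after the job is handed in: Both turn buttons are still turned aside (over 1.0 rad either way), and the panel lies flat on the mat, handle up (tilt under 0.12 rad, handle centre 24 to 36 mm above the counter), its centre within 40 mm of the mat's centre, at rest ((value of joint button_near above 1 rad or value of joint button_near below -1 rad) and (value of joint button_far above 1 rad or value of joint button_far below -1 rad) and horizontal distance between panel_handle and mat below 0.04 m and height (world z) of panel_handle between 0.024 and 0.036 m and angle between panel_handle's own z axis and vertical below 0.12 rad and linear speed of panel below 0.02 m/s); the robot touches nothing.
It fails at once if the panel is dropped (falls faster than 0.7 m/s, some 25 mm, out of the fingers) (linear speed of panel above 0.7 m/s and contact force between the fingers and panel below 0.05 N).
It also fails if it takes over 69 s, if anything falls off the work surface, if the arm or the gripper's body presses on something with over 40 N, if the wrist force passes 120 N, or if a joint passes its speed limit or range.

## Working session

There is one attempt and no reset: what is moved stays moved. The work goes in short steps, Python scripts to look and compute and a shell command to move; the robot and the scene stay as the last step left them, time stands still between calls to the robot, and variables do not carry over. Pictures are saved under pics/ and viewed, and the job is handed in when it is done.

```bash
ls; mkdir -p pics; cat > h.py <<'E'
import numpy as np, cv2
from bench import env
def snap(n,f):
    s=env.snapshot(n); cv2.imwrite('pics/'+f,s['color'][:,:,::-1]); np.savez('pics/'+f+'.npz',**s); return s
def world(s,u,v,d):
    K=np.array(s['intrinsics']);p=np.array([(u-K[0,2])/K[0,0]*d,-(v-K[1,2])/K[1,1]*d,-d])
    return np.array(s['eye'])+np.array(s['rotation'])@p
def ray(s,u,v,z):
    e=np.array(s['eye']);r=world(s,u,v,1.0)-e
    return e+r*(z-e[2])/r[2]
E
python3 - <<'E'
from h import *
for n in('top','scene'):
    s=snap(n,n+'0.png'); print(s['eye'],s['rotation'],s['intrinsics'])
print(env.observe())
E
```

```text
pics
[ 0.47417147 -0.00096201  0.87206849] [ 0.04292951 -0.09745001 -1.58013973] [[532.28939483   0.         264.07274426]
 [  0.         532.28939483 215.73700832]
 [  0.           0.           1.        ]]
[ 1.11715183 -0.35086268  0.76587136] [0.68160605 0.38389595 0.97372767] [[487.47565526   0.         279.91019689]
 [  0.         487.47565526 207.57842799]
 [  0.           0.           1.        ]]
{'clock': 0.1, 'joint_pos': array([-1.27300319e+00,  3.14158766e-01, -4.79500538e-02,  1.21018841e+00,
        3.37460319e-05,  1.57082308e+00]), 'qd': array([ 0.00027705, -0.00137113,  0.00171715, -0.00125072, -0.00036815,
        0.00091204]), 'tau': array([-6.29946844e-04, -5.40768671e+01,  3.40539980e+01,  1.12381449e-02,
       -7.16507566e-05,  7.68034340e-06]), 'tool_pos': array([ 0.17591074, -0.57311072,  0.23053143]), 'orientation': array([-3.10536549e+00, -4.65783339e-01,  2.97213961e-04]), 'ft_force': array([-0.39294838, -0.15660124,  0.44372883]), 'wrist_torque': array([-0.02009769,  0.00861436,  0.02151928]), 'width': 0.08559426427071723}
```

Rotation is a rotation vector; fix the helper and look.

```bash
sed -i "s/np.array(s\['rotation'\])@p/cv2.Rodrigues(np.array(s['rotation'],float))[0]@p/" h.py; grep Rodr h.py
```

```text
return np.array(s['eye'])+cv2.Rodrigues(np.array(s['rotation'],float))[0]@p
```

View pics/top0.png

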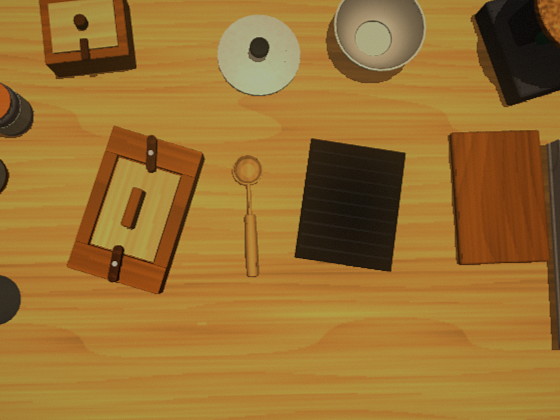

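View pics/scene0.png

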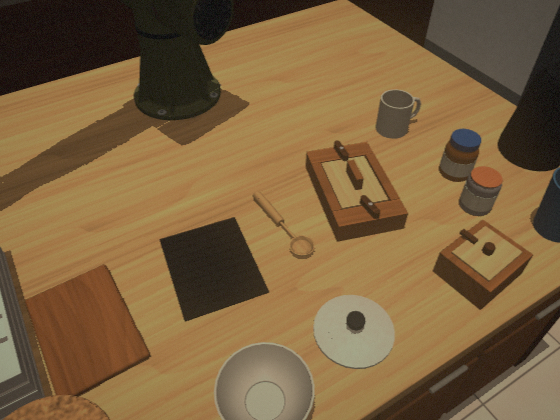

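The top view shows the case at about (135,210) with its buttons at (151,153) and (115,264) and its handle at (133,208). The mat is at (350,204). A look-alike small box sits at (87,35), and it is a distractor. Next I measure.

```bash
cat > m.py <<'E'
from h import *
import sys
from scipy.optimize import *
def comps(s,mask,zs,amin=60,roi=None):
    n,l,st,c=cv2.connectedComponentsWithStats(mask.astype(np.uint8))
    for i in range(1,n):
        if st[i,4]<amin: continue
        (cx,cy),(w,h),a=cv2.minAreaRect(np.argwhere(l==i)[:,::-1].astype(np.float32))
        p=ray(s,cx,cy,zs)
        b=cv2.boxPoints(((cx,cy),(w,h),a)); B=np.array([ray(s,u,v,zs)[:2] for u,v in b])
        e1=B[1]-B[0];e2=B[2]-B[1]; e=e1 if np.linalg.norm(e1)>np.linalg.norm(e2) else e2
        print(st[i],'c',np.round((cx,cy),1),'w',np.round(p,4),'L',np.round([np.linalg.norm(e1),np.linalg.norm(e2)],4),'ang',np.round(np.arctan(e[1]/e[0]),3))
E
python3 - <<'E'
from m import *
s=dict(np.load('pics/top0.png.npz'))
c=s['color'].astype(int); v=c.max(2)
for p in [(151,145),(115,255),(133,208),(350,204),(150,180),(90,255)]: print(p,c[p[1],p[0]],world(s,*p,s['depth'][p[1],p[0]]))
m=(v<75); m[:100]=0; m[:,:60]=0; m[:,430:]=0
print('mat');comps(s,m,0.004)
m2=m.copy(); m2[:,220:]=0
print('btn');comps(s,m2,0.065,40)
D=s['depth']
K=s['intrinsics']
uu,vv=np.meshgrid(np.arange(560),np.arange(420))
Rm=cv2.Rodrigues(s['rotation'].astype(float))[0]
P=np.stack([(uu-K[0,2])/K[0,0]*D,-(vv-K[1,2])/K[1,1]*D,-D],-1)@Rm.T+s['eye']
Z=P[...,2]; r=np.zeros_like(Z,bool); r[120:300,60:210]=1
print('handle');comps(s,r&(Z>0.072),0.080,40)
print('raised');comps(s,r&(Z>0.0565)&(Z<0.07),0.065,40)
print('case');comps(s,r&(Z>0.035),0.048,400)
for rr in range(195,225,3): print(np.round(Z[rr,120:148:2]*1000).astype(int))
i=cv2.resize(s['color'][100:310,50:260,::-1],None,fx=2.8,fy=2.8,interpolation=cv2.INTER_CUBIC); cv2.imwrite('pics/crop0.png',i)
E
```

```text
(151, 145) [74 42 16] [0.65639029 0.14229359 0.0655878 ]
(115, 255) [61 30 10] [0.48920927 0.19466096 0.06589954]
(133, 208) [140  71  21] [0.55819795 0.16556679 0.0803398 ]
(350, 204) [29 27 18] [ 0.56971993 -0.17343754  0.00538266]
(150, 180) [176 144  64] [0.60498498 0.14642804 0.04891865]
(90, 255) [144  70  15] [0.48992304 0.23594351 0.0511889 ]
mat
[145 138  12  35 140] c [150.5 155. ] w [0.6536 0.1539 0.004 ] L [0.018  0.0567] ang 0.006
[  295   139   110   132 11481] c [350.3 204.8] w [ 0.5686 -0.1742  0.004 ] L [0.2002 0.162 ] ang -0.157
[ 88 155  32  90 130] c [103.1 199.3] w [0.5809 0.2301 0.004 ] L [0.153  0.0031] ang -0.308
[159 155  45 138 457] c [181.7 223.9] w [0.5396 0.1028 0.004 ] L [0.2334 0.0056] ang -0.305
[130 191  15  38 139] c [137.7 209.8] w [0.5634 0.1739 0.004 ] L [0.0632 0.0062] ang -0.31
[108 246  18  36 308] c [116.6 263.7] w [0.4764 0.2069 0.004 ] L [0.0581 0.0217] ang -0.158
btn
[145 138  12  35 140] c [150.5 155. ] w [0.641  0.1431 0.065 ] L [0.0167 0.0527] ang 0.006
[ 88 155  32  90 130] c [103.1 199.3] w [0.5734 0.2138 0.065 ] L [0.1423 0.0029] ang 
[... 510 characters left out ...]
 209.3] w [0.5578 0.16   0.065 ] L [0.0573 0.0037] ang -0.322
[108 245  16  37 381] c [115.7 263.1] w [0.4771 0.1937 0.065 ] L [0.0553 0.0164] ang -0.176
case
[   67   126   137   168 14290] c [135.7 209.4] w [0.5595 0.1682 0.048 ] L [0.2346 0.1514] ang -0.295
[48 49 50 51 47 78 78 80 80 81 81 71 61 50]
[50 51 48 49 51 82 82 81 81 82 78 66 55 49]
[50 50 47 52 81 82 83 82 83 81 73 61 50 51]
[48 50 48 48 82 79 79 82 82 79 69 54 48 51]
[47 49 50 79 80 79 80 83 79 76 62 48 50 48]
[49 51 47 81 80 82 80 80 80 69 55 47 47 48]
[48 50 80 81 79 80 83 79 75 62 48 51 47 49]
[50 49 80 80 81 82 80 82 67 53 50 49 47 50]
[46 79 80 84 82 82 83 75 62 47 50 47 49 48]
[51 80 82 81 78 81 78 69 54 48 48 48 48 48]
```

View pics/crop0.png

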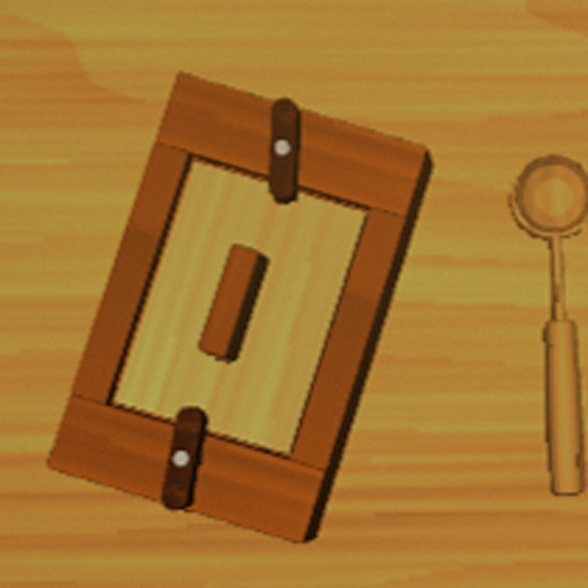

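```bash
cat > go.py <<'E'
import sys
from h import *
from scipy.spatial.transform import Rotation as R
# python3 go.py x y z yaw : shift/turn from the present pose (tool down, tool x at yaw)
o=env.observe(); p=o['tool_pos']; r=R.from_rotvec(o['orientation']); M=r.as_matrix()
t=np.array([float(a) for a in sys.argv[1:4]]); y=float(sys.argv[4])
T=R.from_euler('z',y)*R.from_euler('x',np.pi)
print('clk',round(o['clock'],2),'pos',np.round(p,4),'yaw',round(np.arctan2(M[1,0],M[0,0]),3),'q',np.round(o['joint_pos'],2),'w',round(o['width'],4),'F',np.round(o['ft_force'],1))
print('shift/100mm',np.round(M.T@(t-p)*10,3),'turn/2pi',np.round((r.inv()*T).as_rotvec()/2/np.pi,4))
E
python3 -m creep '{"translation":[[0.5,-0.26,0],[1,-0.53,0],[1,-0.53,0]],"angular":[[0,0,0],[0,0,0],[0,0,0]],"gripper":[45,45,45]}' 40
python3 go.py 0.476 0.1937 0.23 -0.17
```

```text
clock: 0.48
tool_pos: [0.2579, -0.4905, 0.2303]
orientation: [-3.103, -0.473, -0.0]
ft_force: [-0.4, -0.0, 0.2]
width: 0.0452
clk 0.47 pos [ 0.2579 -0.4905  0.2303] yaw 0.302 q [-1.09  0.23 -0.16  1.18  0.    1.75] w 0.0452 F [-0.4 -0.   0.2]
shift/100mm [ 4.12  -5.882  0.023] turn/2pi [-0.0005  0.      0.0752]
```

```bash

python3 -m creep '{"translation":[[0.3,-0.15,0],[0.6,-0.3,0],[1,-0.5,0],[1,-0.5,0],[1,-0.5,0]],"angular":[[0,0,-0.029],[0,0,-0.058],[0,0,-0.087],[0,0,-0.116],[0,0,-0.145]],"gripper":[45,45,45,45,45]}' 40
python3 go.py 0.5 -0.25 0.23 2.97
```

```text
clock: 1.1
tool_pos: [0.3384, -0.4132, 0.2303]
orientation: [-2.573, -1.798, -0.001]
ft_force: [-0.0, 0.3, 0.3]
width: 0.0449
clk 1.1 pos [ 0.3384 -0.4132  0.2303] yaw 1.22 q [-0.89  0.19 -0.21  1.17  0.    1.04] w 0.0449 F [-0.   0.3  0.3]
shift/100mm [2.088 0.957 0.006] turn/2pi [ 1.000e-04 -5.000e-04 -2.785e-01]
```

```bash

python3 -m creep '{"translation":[[0.4,0.18,0],[0.8,0.36,0],[1,0.5,0],[1,0.5,0],[1,0.5,0]],"angular":[[0,0,-0.029],[0,0,-0.058],[0,0,-0.087],[0,0,-0.116],[0,0,-0.145]],"gripper":[45,45,45,45,45]}' 40
python3 go.py 0.48 -0.15 0.20 2.97
```

```text
clock: 1.72
tool_pos: [0.4196, -0.3369, 0.2301]
orientation: [-1.511, -2.751, -0.003]
ft_force: [-1.6, -1.3, 0.0]
width: 0.0447
clk 1.73 pos [ 0.4196 -0.3369  0.2301] yaw 2.137 q [-0.68  0.2  -0.2   1.18  0.    0.33] w 0.0447 F [-1.6 -1.3  0. ]
shift/100mm [1.252 1.513 0.305] turn/2pi [ 0.0002 -0.0005 -0.1325]
```

```bash

python3 -m creep '{"translation":[[0.3,0.36,0.1],[0.6,0.72,0.2],[0.82,1,0.3],[0.82,1,0.3],[0.82,1,0.3]],"angular":[[0,0,-0.029],[0,0,-0.058],[0,0,-0.087],[0,0,-0.116],[0,0,-0.1325]],"gripper":[45,45,45,45,45]}' 40
python3 go.py 0.4762 0.1937 0.20 2.97
```

```text
clock: 2.35
tool_pos: [0.4598, -0.2142, 0.2]
orientation: [-0.262, -3.128, -0.004]
ft_force: [0.0, -0.6, -0.4]
width: 0.0448
clk 2.35 pos [ 0.4598 -0.2142  0.2   ] yaw 2.974 q [-0.44  0.16 -0.32  1.1   0.   -0.27] w 0.0448 F [ 0.  -0.6 -0.4]
shift/100mm [0.517 4.049 0.01 ] turn/2pi [ 0.0003 -0.0005  0.0007]
```

```bash

for i in 1 2 3 4; do python3 -m creep '{"translation":[[0.06,0.5,0],[0.13,1,0],[0.13,1,0]],"angular":[[0,0,0],[0,0,0],[0,0,0]],"gripper":[45,45,45]}' 40 | grep pos; done
python3 go.py 0.4762 0.1937 0.10 2.97
```

```text
tool_pos: [0.4634, -0.1118, 0.2]
tool_pos: [0.4672, -0.01, 0.2003]
tool_pos: [0.4712, 0.0914, 0.2005]
tool_pos: [0.4751, 0.1926, 0.2004]
clk 3.85 pos [0.4751 0.1926 0.2004] yaw 2.986 q [ 0.38  0.17 -0.31  1.1   0.    0.54] w 0.0453 F [-0.  -0.3 -0.1]
shift/100mm [-0.012  0.011  1.004] turn/2pi [ 0.0002 -0.0004  0.0025]
```

```bash

python3 -m creep '{"translation":[[-0.01,0.01,0.5],[-0.01,0.01,1],[-0.01,0.01,1]],"angular":[[0,0,0.0025],[0,0,0.0025],[0,0,0.0025]],"gripper":[40,40,40]}' 40
python3 go.py 0.4762 0.1937 0.054 2.97
python3 - <<'E'
from h import *
s=snap('scene','s1.png'); cv2.imwrite('pics/s1c.png',cv2.resize(s['color'][100:280,250:450,::-1],None,fx=3,fy=3))
E
```

```text
clock: 4.22
tool_pos: [0.4732, 0.1899, 0.0972]
orientation: [-0.272, -3.121, 0.005]
ft_force: [-0.3, 0.1, 0.2]
width: 0.0401
clk 4.22 pos [0.4732 0.1899 0.0972] yaw 2.967 q [ 0.38  0.25 -0.45  0.88  0.    0.55] w 0.0401 F [-0.3  0.1  0.2]
shift/100mm [-0.026  0.044  0.432] turn/2pi [-0.0006 -0.0014 -0.0004]
```

View pics/s1c.png

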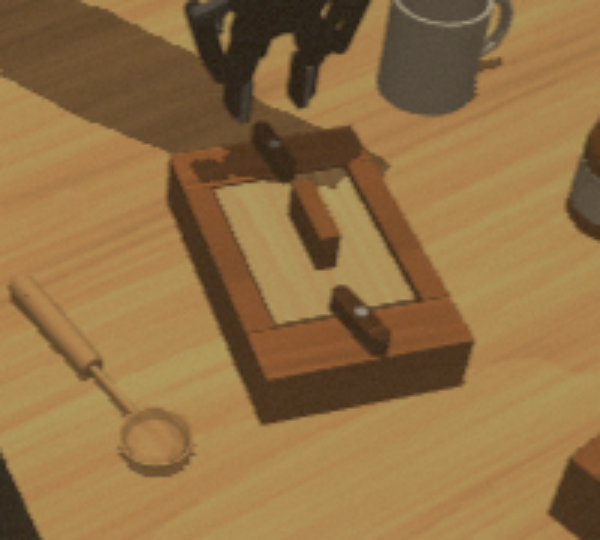

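The fingers hang on both sides of the near button, at crop (240,115) and (300,100), with the button at (272,150). I go down and grip.

```bash

python3 -m creep '{"translation":[[-0.03,0.04,0.2],[-0.03,0.04,0.43],[-0.03,0.04,0.43]],"angular":[[0,0,0],[0,0,0],[0,0,0]],"gripper":[40,40,40]}' 40
python3 go.py 0.4762 0.1937 0.054 2.97
```

```text
clock: 4.65
tool_pos: [0.4793, 0.1936, 0.0577]
orientation: [-0.274, -3.124, 0.002]
ft_force: [0.1, -0.6, 0.4]
width: 0.0403
clk 4.65 pos [0.4793 0.1936 0.0577] yaw 2.966 q [ 0.38  0.3  -0.49  0.79  0.    0.56] w 0.0403 F [ 0.1 -0.6  0.4]
shift/100mm [ 0.03  -0.004  0.037] turn/2pi [-0.0002 -0.0008 -0.0006]
```

```bash

python3 -m creep '{"translation":[[0.03,0,0.04],[0.03,0,0.04],[0.03,0,0.04]],"angular":[[0,0,0],[0,0,0],[0,0,0]],"gripper":[40,40,40]}' 40
python3 go.py 0.4762 0.1937 0.054 2.97
python3 -m creep '{"translation":[[0,0,0],[0,0,0],[0,0,0],[0,0,0]],"angular":[[0,0,0],[0,0,0],[0,0,0],[0,0,0]],"gripper":[5,5,5,5]}' 30
python3 go.py 0.4762 0.1937 0.054 2.97
```

```text
clock: 5.03
tool_pos: [0.4768, 0.1943, 0.0546]
orientation: [-0.274, -3.126, 0.001]
ft_force: [-0.2, 0.3, 0.1]
width: 0.0398
clk 5.03 pos [0.4768 0.1943 0.0546] yaw 2.967 q [ 0.39  0.3  -0.5   0.78  0.    0.56] w 0.0398 F [-0.2  0.3  0.1]
shift/100mm [ 0.005 -0.007  0.006] turn/2pi [-0.0001 -0.0006 -0.0005]
clock: 5.52
tool_pos: [0.4775, 0.1963, 0.0553]
orientation: [-0.273, -3.126, -0.006]
ft_force: [-1.7, 6.1, 2.0]
width: 0.0132
clk 5.53 pos [0.4775 0.1963 0.0553] yaw 2.967 q [ 0.39  0.3  -0.5   0.77  0.    0.56] w 0.0132 F [-1.7  6.1  2. ]
shift/100mm [ 0.008 -0.028  0.013] turn/2pi [ 0.0005 -0.0006 -0.0004]
```

```bash

python3 -m creep '{"translation":[[0,0,0],[0,0,0],[0,0,0],[0,0,0],[0,0,0]],"angular":[[0,0,-0.025],[0,0,-0.05],[0,0,-0.075],[0,0,-0.1],[0,0,-0.125]],"gripper":[5,5,5,5,5]}' 30
python3 go.py 0.4762 0.1937 0.054 4.27
python3 -m creep '{"translation":[[0,0,0],[0,0,0],[0,0,0],[0,0,0],[0,0,0]],"angular":[[0,0,-0.025],[0,0,-0.05],[0,0,-0.075],[0,0,-0.09],[0,0,-0.09]],"gripper":[5,5,5,5,5]}' 30
python3 go.py 0.4762 0.1937 0.054 4.27
```

```text
clock: 6.15
tool_pos: [0.4774, 0.197, 0.0553]
orientation: [0.953, -2.992, -0.009]
ft_force: [-1.3, 3.0, -0.7]
width: 0.0131
clk 6.15 pos [0.4774 0.197  0.0553] yaw -2.525 q [ 0.39  0.3  -0.5   0.77  0.01 -0.23] w 0.0131 F [-1.3  3.  -0.7]
shift/100mm [ 0.028 -0.02   0.013] turn/2pi [ 0.001   0.0003 -0.0814]
clock: 6.78
tool_pos: [0.4771, 0.1974, 0.0553]
orientation: [1.75, -2.609, -0.011]
ft_force: [-1.2, 1.5, 0.8]
width: 0.0129
clk 6.78 pos [0.4771 0.1974 0.0553] yaw -1.96 q [ 0.39  0.3  -0.5   0.77  0.01 -0.79] w 0.0129 F [-1.2  1.5  0.8]
shift/100mm [ 0.037 -0.006  0.013] turn/2pi [0.001  0.0006 0.0085]
```

```bash

python3 -m creep '{"translation":[[0,0,0],[0,0,0],[0,0,0],[0,0,-0.5],[0,0,-1]],"angular":[[0,0,0],[0,0,0],[0,0,0],[0,0,0],[0,0,0]],"gripper":[40,40,40,40,40]}' 30
python3 go.py 0.6438 0.1417 0.15 3.112
python3 - <<'E'
from h import *
s=snap('scene','s2.png'); cv2.imwrite('pics/s2c.png',cv2.resize(s['color'][100:280,250:450,::-1],None,fx=3,fy=3))
E
```

```text
clock: 7.4
tool_pos: [0.4769, 0.1964, 0.156]
orientation: [1.749, -2.608, -0.011]
ft_force: [0.5, 0.5, -0.2]
width: 0.0403
clk 7.4 pos [0.4769 0.1964 0.156 ] yaw -1.96 q [ 0.39  0.2  -0.37  1.    0.01 -0.8 ] w 0.0403 F [ 0.5  0.5 -0.2]
shift/100mm [-0.127 -1.752  0.048] turn/2pi [ 0.0012 -0.0003  0.1927]
```

View pics/s2c.png

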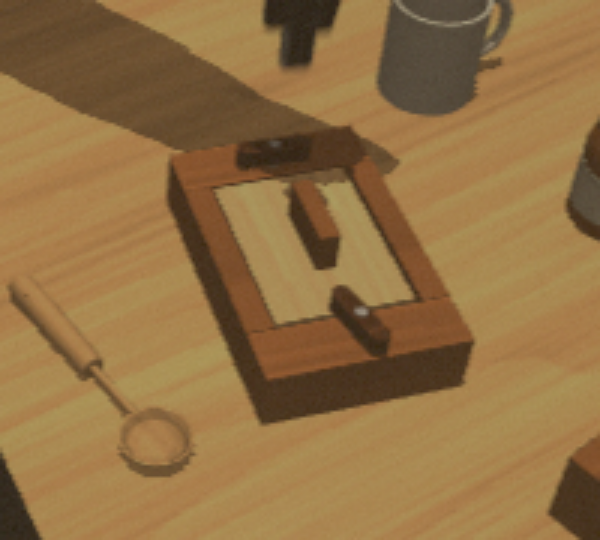

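The near button now lies crosswise at crop (273,152). On to the far one.

```bash

python3 -m creep '{"translation":[[-0.03,-0.2,0],[-0.03,-0.4,0],[-0.06,-0.6,0],[-0.06,-0.8,0],[-0.06,-0.9,0]],"angular":[[0,0,0.028],[0,0,0.056],[0,0,0.084],[0,0,0.112],[0,0,0.14]],"gripper":[40,40,40,40,40]}' 30
python3 go.py 0.644 0.142 0.1 3.112
```

```text
clock: 8.07
tool_pos: [0.5671, 0.1688, 0.1629]
orientation: [-0.461, 3.102, 0.012]
ft_force: [0.1, 0.5, 0.6]
width: 0.0401
clk 8.07 pos [0.5671 0.1688 0.1629] yaw -2.847 q [ 0.29  0.33 -0.19  1.05  0.01 -0.01] w 0.0401 F [0.1 0.5 0.6]
shift/100mm [-0.654 -0.485  0.63 ] turn/2pi [0.0013 0.0008 0.0517]
```

```bash

python3 -m creep '{"translation":[[-0.33,-0.24,0],[-0.65,-0.48,0],[-0.65,-0.48,0.3],[-0.65,-0.48,0.63],[-0.65,-0.48,0.63]],"angular":[[0,0,0.026],[0.001,0,0.0517],[0.001,0,0.0517],[0.001,0,0.0517],[0.001,0,0.0517]],"gripper":[40,40,40,40,40]}' 30
python3 go.py 0.644 0.142 0.0545 3.112
```

```text
clock: 8.7
tool_pos: [0.6411, 0.1416, 0.0968]
orientation: [-0.048, -3.14, -0.002]
ft_force: [-0.5, -0.5, -0.5]
width: 0.0399
clk 8.7 pos [0.6411 0.1416 0.0968] yaw 3.111 q [ 0.22  0.5  -0.09  0.98  0.    0.25] w 0.0399 F [-0.5 -0.5 -0.5]
shift/100mm [-0.029  0.005  0.423] turn/2pi [ 0.0002 -0.0002 -0.0001]
```

```bash

python3 -m creep '{"translation":[[-0.03,0,0.2],[-0.03,0,0.42],[-0.03,0,0.42],[-0.03,0,0.42]],"angular":[[0,0,0],[0,0,0],[0,0,0],[0,0,0]],"gripper":[40,40,40,40]}' 30
python3 go.py 0.644 0.142 0.0545 3.112
```

```text
clock: 9.2
tool_pos: [0.6447, 0.1417, 0.0557]
orientation: [0.048, 3.141, 0.002]
ft_force: [0.2, -0.0, 0.8]
width: 0.0401
clk 9.2 pos [0.6447 0.1417 0.0557] yaw 3.111 q [ 0.22  0.54 -0.13  0.9   0.    0.25] w 0.0401 F [ 0.2 -0.   0.8]
shift/100mm [0.007 0.003 0.012] turn/2pi [ 0.0002  0.     -0.0001]
```

```bash

python3 -m creep '{"translation":[[0,0,0],[0,0,0],[0,0,0],[0,0,0]],"angular":[[0,0,0],[0,0,0],[0,0,0],[0,0,0]],"gripper":[5,5,5,5]}' 30
python3 -m creep '{"translation":[[0,0,0],[0,0,0],[0,0,0],[0,0,0],[0,0,0]],"angular":[[0,0,-0.025],[0,0,-0.05],[0,0,-0.075],[0,0,-0.1],[0,0,-0.125]],"gripper":[5,5,5,5,5]}' 30
python3 -m creep '{"translation":[[0,0,0],[0,0,0],[0,0,0],[0,0,0]],"angular":[[0,0,-0.025],[0,0,-0.05],[0,0,-0.07],[0,0,-0.07]],"gripper":[5,5,5,5]}' 30
python3 go.py 0.6438 0.142 0.0545 3.112
```

```text
clock: 9.7
tool_pos: [0.6459, 0.1439, 0.0574]
orientation: [0.046, 3.139, 0.008]
ft_force: [-0.0, 5.5, 2.7]
width: 0.0129
clock: 10.32
tool_pos: [0.6455, 0.1448, 0.0575]
orientation: [-1.166, 2.912, 0.009]
ft_force: [-0.3, 3.1, -3.2]
width: 0.0131
clock: 10.82
tool_pos: [0.6451, 0.1452, 0.0574]
orientation: [-1.771, 2.588, 0.009]
ft_force: [-1.8, 2.4, -3.0]
width: 0.0132
clk 10.82 pos [0.6451 0.1452 0.0574] yaw -1.941 q [ 0.22  0.53 -0.13  0.91  0.01 -0.98] w 0.0132 F [-1.8  2.4 -3. ]
shift/100mm [0.035 0.    0.029] turn/2pi [0.001  0.0009 0.1958]
```

```bash

python3 -m creep '{"translation":[[0,0,0],[0,0,0],[0,0,0],[0,0,-0.5],[0,0,-1]],"angular":[[0,0,0],[0,0,0],[0,0,0],[0,0,0],[0,0,0]],"gripper":[40,40,40,40,40]}' 30
python3 go.py 0.561 0.169 0.15 2.837
```

```text
clock: 11.45
tool_pos: [0.6445, 0.1442, 0.1581]
orientation: [-1.771, 2.589, 0.009]
ft_force: [1.5, -0.1, 0.0]
width: 0.0401
clk 11.45 pos [0.6445 0.1442 0.1581] yaw -1.942 q [ 0.22  0.46 -0.    1.11  0.01 -0.98] w 0.0401 F [ 1.5 -0.1  0. ]
shift/100mm [0.072 0.868 0.083] turn/2pi [0.0011 0.0006 0.2395]
```

```bash
python3 - <<'E'
from h import *
s=snap('scene','s3.png'); cv2.imwrite('pics/s3c.png',cv2.resize(s['color'][100:280,250:450,::-1],None,fx=3,fy=3))
E
```

```text
(no output)
```

View pics/s3c.png

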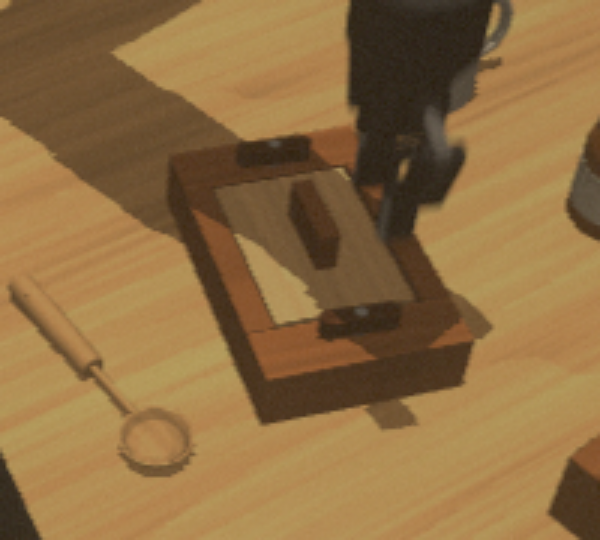

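Both buttons are crosswise, near at crop (273,150) and far at (360,318), and the panel is still seated. I move over the handle.

```bash

python3 -m creep '{"translation":[[0.02,0.2,0],[0.04,0.4,0],[0.07,0.6,0],[0.07,0.87,0],[0.07,0.87,0]],"angular":[[0,0,0.028],[0,0,0.056],[0,0,0.084],[0,0,0.112],[0.0005,0.0003,0.14]],"gripper":[50,50,50,50,50]}' 30
python3 go.py 0.561 0.169 0.15 2.837
```

```text
clock: 12.12
tool_pos: [0.5632, 0.1703, 0.1661]
orientation: [-0.491, 3.091, 0.007]
ft_force: [0.0, -0.4, 0.4]
width: 0.0498
clk 12.12 pos [0.5632 0.1703 0.1661] yaw -2.826 q [ 0.29  0.31 -0.2   1.05  0.   -0.02] w 0.0498 F [ 0.  -0.4  0.4]
shift/100mm [ 0.027 -0.006  0.161] turn/2pi [0.001  0.0018 0.0986]
```

```bash

python3 -m creep '{"translation":[[0.02,0,0],[0.02,0,0.15],[0.02,0,0.3],[0.02,0,0.5],[0.02,0,0.5]],"angular":[[0,0,0.028],[0.0005,0.001,0.056],[0.001,0.0018,0.084],[0.001,0.0018,0.0986],[0.001,0.0018,0.0986]],"gripper":[50,50,50,50,50]}' 30
python3 go.py 0.561 0.169 0.054 2.837
```

```text
clock: 12.75
tool_pos: [0.5607, 0.1696, 0.1148]
orientation: [-0.475, -3.103, 0.002]
ft_force: [-0.9, -0.1, 0.5]
width: 0.0493
clk 12.75 pos [0.5607 0.1696 0.1148] yaw 2.838 q [ 0.29  0.36 -0.26  0.96 -0.    0.6 ] w 0.0493 F [-0.9 -0.1  0.5]
shift/100mm [-0.006 -0.004  0.608] turn/2pi [-0.0003 -0.0003  0.0001]
```

```bash
python3 - <<'E'
from h import *
s=snap('scene','s4.png'); cv2.imwrite('pics/s4c.png',cv2.resize(s['color'][100:280,250:450,::-1],None,fx=3,fy=3))
E
```

```text
(no output)
```

View pics/s4c.png

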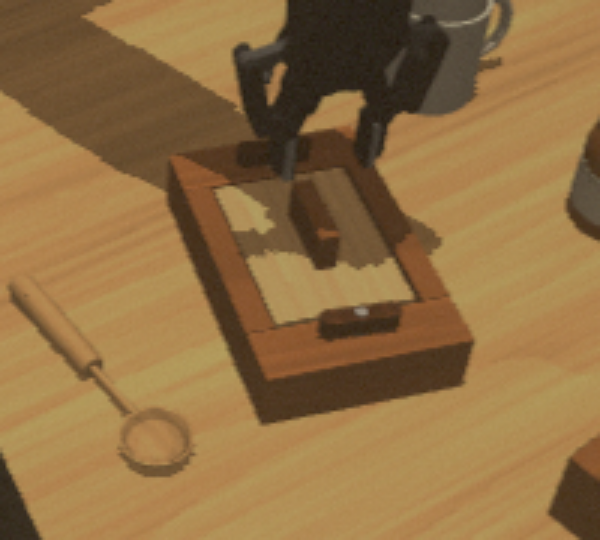

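The fingers straddle the handle (crop (312,225)). I go down and grip.

```bash

python3 -m creep '{"translation":[[-0.005,0,0.3],[-0.005,0,0.6],[-0.005,0,0.6],[-0.005,0,0.6]],"angular":[[0,0,0],[0,0,0],[0,0,0],[0,0,0]],"gripper":[50,50,50,50]}' 40
python3 go.py 0.561 0.169 0.054 2.837
python3 -m creep '{"translation":[[0,0,0],[0,0,0],[0,0,0],[0,0,0],[0,0,0]],"angular":[[0,0,0],[0,0,0],[0,0,0],[0,0,0],[0,0,0]],"gripper":[5,5,5,5,5]}' 40
python3 go.py 0.561 0.169 0.054 2.837
```

```text
clock: 13.3
tool_pos: [0.5629, 0.1699, 0.0574]
orientation: [0.473, 3.105, 0.0]
ft_force: [-0.0, 0.2, 0.2]
width: 0.0496
clk 13.3 pos [0.5629 0.1699 0.0574] yaw 2.839 q [ 0.29  0.41 -0.32  0.83 -0.    0.6 ] w 0.0496 F [-0.   0.2  0.2]
shift/100mm [ 0.015 -0.014  0.034] turn/2pi [0.     0.0001 0.0004]
clock: 13.92
tool_pos: [0.5642, 0.1703, 0.059]
orientation: [0.472, 3.102, 0.002]
ft_force: [-0.2, -0.4, 7.5]
width: 0.0153
clk 13.93 pos [0.5642 0.1703 0.059 ] yaw 2.839 q [ 0.29  0.41 -0.32  0.83 -0.    0.6 ] w 0.0153 F [-0.2 -0.4  7.5]
shift/100mm [ 0.027 -0.022  0.05 ] turn/2pi [0.0003 0.0005 0.0004]
```

```bash

python3 -m creep '{"translation":[[0,0,-0.1],[0,0,-0.2],[0,0,-0.3],[0,0,-0.45],[0,0,-0.6]],"angular":[[0,0,0],[0,0,0],[0,0,0],[0,0,0],[0,0,0]],"gripper":[5,5,5,5,5]}' 40
python3 -m creep '{"translation":[[0,0,-0.2],[0,0,-0.4],[0,0,-0.5],[0,0,-0.5]],"angular":[[0,0,0],[0,0,0],[0,0,0],[0,0,0]],"gripper":[5,5,5,5]}' 40
python3 go.py 0.5686 -0.173 0.16 2.985
python3 - <<'E'
from h import *
s=snap('scene','s5.png');snap('top','t5.png')
E
```

```text
clock: 14.55
tool_pos: [0.564, 0.1703, 0.1202]
orientation: [0.472, 3.102, 0.002]
ft_force: [0.0, 0.6, -0.7]
width: 0.0149
clock: 15.05
tool_pos: [0.5644, 0.1704, 0.1711]
orientation: [0.472, 3.101, 0.003]
ft_force: [0.1, -0.0, -1.8]
width: 0.0152
clk 15.05 pos [0.5644 0.1704 0.1711] yaw 2.839 q [ 0.29  0.32 -0.18  1.07 -0.    0.6 ] w 0.0152 F [ 0.1 -0.  -1.8]
shift/100mm [-1.062 -3.266  0.107] turn/2pi [ 0.0004  0.0008 -0.0232]
```

View pics/s5.png

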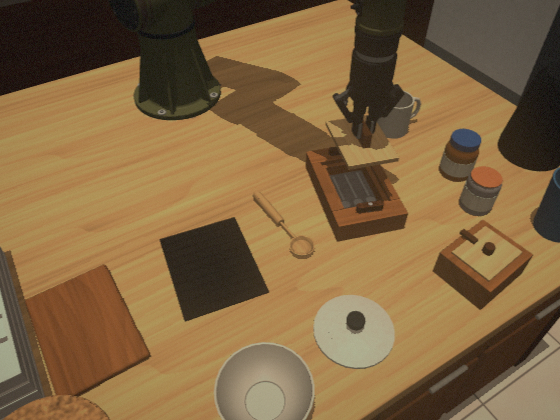

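View pics/t5.png

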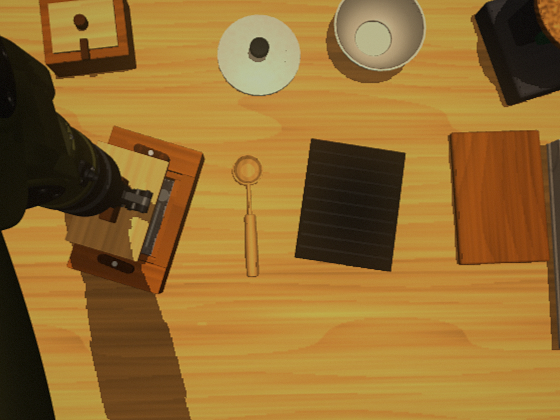

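The panel is lifted level (scene (362,140)) and clear of the case. Both buttons stay crosswise. I carry it to the mat.

```bash

python3 -m creep '{"translation":[[-0.06,-0.2,0],[-0.15,-0.5,0],[-0.25,-0.8,0],[-0.33,-1,0]],"angular":[[0,0,0],[0,0,0],[0,0,0],[0,0,0]],"gripper":[5,5,5,5]}' 40
python3 -m creep '{"translation":[[-0.12,-0.4,0],[-0.24,-0.75,0],[-0.33,-1,0]],"angular":[[0,0,0],[0,0,0],[0,0,0]],"gripper":[5,5,5]}' 40
python3 go.py 0.571 -0.173 0.16 2.985
```

```text
clock: 15.65
tool_pos: [0.5643, 0.0624, 0.1687]
orientation: [0.475, 3.104, -0.0]
ft_force: [0.8, 0.3, 0.1]
width: 0.0153
clock: 16.02
tool_pos: [0.5647, -0.0456, 0.1679]
orientation: [-0.478, -3.105, 0.001]
ft_force: [0.1, 0.0, -1.6]
width: 0.0156
clk 16.02 pos [ 0.5647 -0.0456  0.1679] yaw 2.836 q [-0.08  0.28 -0.23  1.05 -0.    0.23] w 0.0156 F [ 0.1  0.  -1.6]
shift/100mm [-0.443 -1.196  0.081] turn/2pi [-0.0001 -0.     -0.0237]
```

```bash

python3 -m creep '{"translation":[[-0.14,-0.4,0],[-0.27,-0.75,0],[-0.36,-1,0],[-0.36,-1,0]],"angular":[[0,0,-0.008],[0,0,-0.016],[0,0,-0.0237],[0,0,-0.0237]],"gripper":[5,5,5,5]}' 40
python3 go.py 0.571 -0.173 0.08 2.985
```

```text
clock: 16.52
tool_pos: [0.5679, -0.1544, 0.1672]
orientation: [-0.251, -3.13, 0.002]
ft_force: [-1.7, 0.7, -0.9]
width: 0.0156
clk 16.52 pos [ 0.5679 -0.1544  0.1672] yaw 2.982 q [-0.26  0.33 -0.18  1.07 -0.   -0.1 ] w 0.0156 F [-1.7  0.7 -0.9]
shift/100mm [-0.061 -0.178  0.872] turn/2pi [-0.0002 -0.0002 -0.0005]
```

```bash

python3 -m creep '{"translation":[[-0.06,-0.18,0.2],[-0.06,-0.18,0.45],[-0.06,-0.18,0.7],[-0.06,-0.18,0.87],[-0.06,-0.18,0.87]],"angular":[[0,0,0],[0,0,0],[0,0,0],[0,0,0],[0,0,0]],"gripper":[5,5,5,5,5]}' 40
python3 go.py 0.571 -0.173 0.027 2.985
python3 - <<'E'
from h import *
s=snap('scene','s6.png');snap('top','t6.png')
E
```

```text
clock: 17.15
tool_pos: [0.5692, -0.1728, 0.0782]
orientation: [-0.251, -3.126, 0.001]
ft_force: [-0.2, -0.1, -0.5]
width: 0.0154
clk 17.15 pos [ 0.5692 -0.1728  0.0782] yaw 2.982 q [-0.29  0.41 -0.27  0.89 -0.   -0.13] w 0.0154 F [-0.2 -0.1 -0.5]
shift/100mm [-0.021  0.002  0.512] turn/2pi [-0.0002 -0.0008 -0.0005]
```

View pics/s6.png

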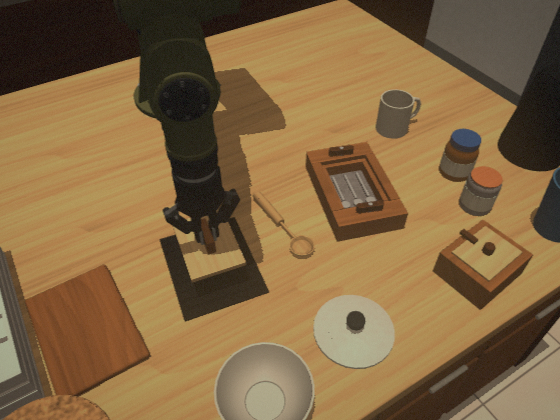

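View pics/t6.png

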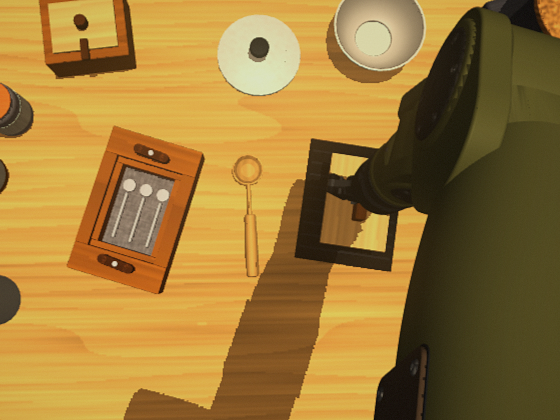

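The panel is level over the mat (scene (213,250)), and in the top view both buttons are crosswise at (151,153) and (115,264). I lower it slowly.

```bash

python3 -m creep '{"translation":[[-0.02,0,0.12],[-0.02,0,0.24],[-0.02,0,0.34],[-0.02,0,0.42],[-0.02,0,0.45]],"angular":[[0,-0.0008,0],[0,-0.0008,0],[0,-0.0008,0],[0,-0.0008,0],[0,-0.0008,0]],"gripper":[5,5,5,5,5]}' 40
python3 go.py 0.571 -0.173 0.0255 2.985
```

```text
clock: 17.88
tool_pos: [0.5724, -0.1735, 0.0346]
orientation: [0.251, 3.129, -0.002]
ft_force: [0.2, -0.1, -0.7]
width: 0.015
clk 17.88 pos [ 0.5724 -0.1735  0.0346] yaw 2.982 q [-0.29  0.45 -0.32  0.79 -0.   -0.13] w 0.015 F [ 0.2 -0.1 -0.7]
shift/100mm [0.015 0.003 0.091] turn/2pi [-0.0002  0.0004 -0.0005]
```

```bash

python3 -m creep '{"translation":[[0,0,0.03],[0,0,0.06],[0,0,0.08],[0,0,0.08]],"angular":[[0,0,0],[0,0,0],[0,0,0],[0,0,0]],"gripper":[5,5,5,5]}' 40
python3 go.py 0.571 -0.173 0.0255 2.985
```

```text
clock: 18.38
tool_pos: [0.5724, -0.1735, 0.0265]
orientation: [0.251, 3.129, -0.002]
ft_force: [0.1, -0.2, -1.6]
width: 0.0153
clk 18.38 pos [ 0.5724 -0.1735  0.0265] yaw 2.982 q [-0.29  0.46 -0.33  0.78 -0.   -0.13] w 0.0153 F [ 0.1 -0.2 -1.6]
shift/100mm [0.015 0.003 0.01 ] turn/2pi [-0.0002  0.0004 -0.0005]
```

```bash

python3 -m creep '{"translation":[[0,0,0.01],[0,0,0.02],[0,0,0.03],[0,0,0.03]],"angular":[[0,0,0],[0,0,0],[0,0,0],[0,0,0]],"gripper":[5,5,5,5]}' 40
python3 go.py 0.571 -0.173 0.0255 2.985
```

```text
clock: 18.88
tool_pos: [0.5726, -0.1736, 0.025]
orientation: [0.251, 3.128, -0.003]
ft_force: [-4.7, 0.7, 10.8]
width: 0.0153
clk 18.88 pos [ 0.5726 -0.1736  0.025 ] yaw 2.982 q [-0.29  0.46 -0.33  0.77 -0.   -0.13] w 0.0153 F [-4.7  0.7 10.8]
shift/100mm [ 0.017  0.004 -0.005] turn/2pi [-0.0002  0.0005 -0.0005]
```

The panel touches the mat (10.8 N up). I release and rise.

```bash

python3 -m creep '{"translation":[[0,0,0],[0,0,0],[0,0,0],[0,0,0],[0,0,0]],"angular":[[0,0,0],[0,0,0],[0,0,0],[0,0,0],[0,0,0]],"gripper":[50,50,50,50,50]}' 40
python3 -m creep '{"translation":[[0,0,-0.2],[0,0,-0.5],[0,0,-1],[0,0,-1]],"angular":[[0,0,0],[0,0,0],[0,0,0],[0,0,0]],"gripper":[50,50,50,50]}' 40
python3 -m creep '{"translation":[[0.3,0,-0.5],[0.6,0,-1],[1,0,-1],[1,0,-1]],"angular":[[0,0,0],[0,0,0],[0,0,0],[0,0,0]],"gripper":[50,50,50,50]}' 40
python3 - <<'E'
from h import *
snap('scene','s7.png');snap('top','t7.png')
E
```

```text
clock: 19.5
tool_pos: [0.5725, -0.1736, 0.0249]
orientation: [0.251, 3.129, -0.003]
ft_force: [0.6, 0.5, -0.6]
width: 0.0499
clock: 20.0
tool_pos: [0.5754, -0.1743, 0.1292]
orientation: [0.25, 3.121, -0.005]
ft_force: [-0.5, 0.7, -0.3]
width: 0.0502
clock: 20.5
tool_pos: [0.4733, -0.1575, 0.228]
orientation: [0.251, 3.122, -0.005]
ft_force: [-0.9, -0.0, -0.4]
width: 0.0498
```

View pics/s7.png

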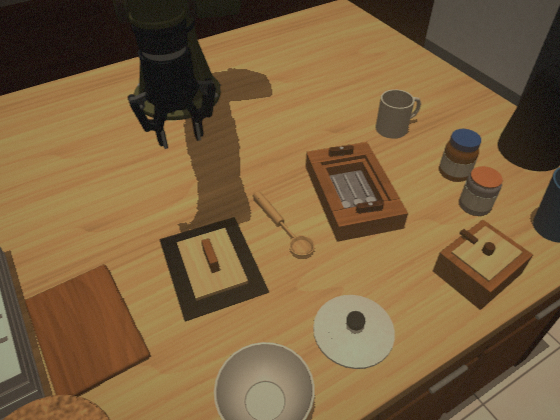

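View pics/t7.png

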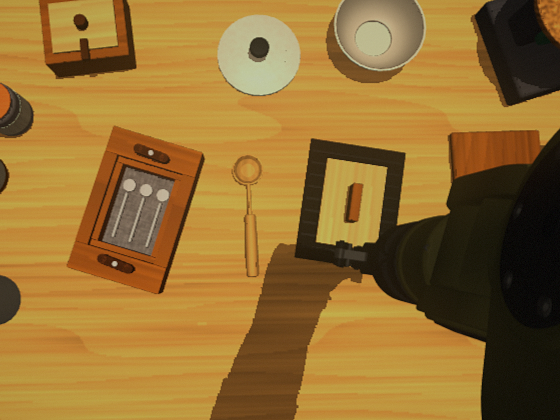

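The panel lies flat on the mat with its handle up at top-view (354,203). The case is open and both buttons are crosswise. I run a quick numeric check and then hand in.

```bash
python3 - <<'E'
from m import *
s=dict(np.load('pics/top7.png.npz' if 0 else 'pics/t7.png.npz'))
D=s['depth'];K=s['intrinsics'];uu,vv=np.meshgrid(np.arange(560),np.arange(420))
P=np.stack([(uu-K[0,2])/K[0,0]*D,-(vv-K[1,2])/K[1,1]*D,-D],-1)@cv2.Rodrigues(s['rotation'].astype(float))[0].T+s['eye']
Z=P[...,2]; r=np.zeros_like(Z,bool); r[170:235,335:375]=1
print('handle top');comps(s,r&(Z>.038)&(Z<.06),.046,40)
r[:]=0;r[120:300,60:210]=1
print('buttons');comps(s,r&(Z>.057)&(Z<.075),.065,60)
q=P[165:240,330:385].reshape(-1,3);q=q[(q[:,2]<.022)&(q[:,2]>.007)]
A=np.c_[q[:,:2],np.ones(len(q))];print('panel plane',np.linalg.lstsq(A,q[:,2],rcond=None)[0],len(q),np.median(q[:,2]))
print('mat 0.5686 -0.1742'); print(env.observe()['clock'],env.observe()['ft_force'])
E
```

```text
handle top
[348 183  15  39 411] c [355.1 201.8] w [ 0.5687 -0.1736  0.046 ] L [0.0606 0.0175] ang -0.159
buttons
[134 143  36  20 337] c [151.3 152.9] w [0.6442 0.1418 0.065 ] L [0.015  0.0571] ang 1.201
[ 97 254  37  19 353] c [115.4 263.1] w [0.4772 0.1942 0.065 ] L [0.0145 0.0568] ang 1.18
panel plane [0.00129887 0.00346124 0.01484039] 3465 0.014993999254748647
mat 0.5686 -0.1742
20.6 [-0.44816673 -0.34985445 -1.16291189]
```

```bash
python3 -c "
from bench import env
print(env.job_done())"
```

```text
the job is handed in; nothing more can be done
None
```

The case is open: I turned both buttons aside by gripping each at its pivot and twisting. I then lifted the panel out by its handle, laid it on the mat, opened the fingers, backed the arm off, and handed the job in at about 20.6 s. No verdict was reported.

- **Buttons:** in the last picture both stand at about 1.5 rad (1.51 far, 1.49 near).
- **Panel:** it lies handle up, about 1 mm from the mat's centre in the picture, with a tilt under 0.01 rad. Its top measured 15 mm above the counter (14 mm expected), which puts the handle centre at about 30 mm.
- **Force:** the set-down pushed back with about 11 N, and the fingers were clear of everything at the end.
- **Disagreement:** the arm's position on the buttons and the camera's differed by 2 to 4 mm in y, with no visible effect. No check failed.

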